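Seat the driver nest plate on its locating pins and clamp it

ROBOT

A 7-joint arm with a two-finger parallel gripper is mounted at the origin on a cart in front of the work surface, level with it; the furniture and walls round the work are solid. World frame = base frame: x ahead of the robot, y to its left, z up, the work surface at z = 0. Lengths are in m, angles in rad, forces in N, time in s.
With the tool pointing down it reaches from about 0.425 to 0.925 m from the base axis. Payload 6.8 kg.
Tool frame: the origin (TCP) lies at the very end of the fingers, on their centre line; the grasp point (between the pads) lies 19 mm behind it (r.tcp_to_grasp is the distance from the TCP to the grasp point, in m); z points along the fingers, y is the line along which they close (so a half turn about z gives the same grasp; the last joint's range is limited). The gripper opens to 85 mm and grips with 20 to 120 N. Pads are 22 mm wide; open, the fingers measure 114 mm over their backs; the gripper's body (76 mm by 85 mm) begins 54 mm behind the grasp point. The pads swing forward as they close: fully open they stand 13 mm farther back than shut.
Start: joints at [-0.108, 0.477, 0.022, 1.555, -0.011, 1.109, -0.083], TCP at [0.675, 0, 0.231] pointing down, gripper open.
Joint ranges: [-2.96, 2.96], [-0.34, 2.1], [-1.41, 1.46], [0.24, 2.44], [-1.37, 4.51], [0.17, 1.92], [-2.96, 2.96]. Speed limits (rad/s): [2.39, 2.39, 3.14, 3.14, 3.14, 3.14, 3.14].

INTERFACE

Orientations are given as a rotation vector (axis times angle).
In Python, from bench import r gives the robot as it stands.
- The arm moves only by the tool step_arm, never from a script. Its argument "moves" is a list of rows, each a list of 7 numbers: the shift along the tool's x, y, z in mm, then the turn, a rotation vector about the tool's x, y, z in rad, then the finger opening in mm, from 0 to 85.4. A call has 1 to 8 rows; each row is the pose to reach, as a shift and turn from the pose commanded when the call began, along the tool's axes at that moment; what a row does not reach only later rows make up. A row lasts 1/10 s, in which the tool goes at most 50 mm and 8.59 degrees, less where a joint would pass 70% of its speed; a pose out of reach is approached as far as the arm can. A call with a gripper value outside its range is refused whole. The fingers move at their own pace and stop on an object; "grip_force" is the grip in N (left out, the last holds). Time passes only in rows, so rows that repeat a pose let the fingers close. It gives the time, the measured TCP pose, the force, the opening and the grip force at its end, in the units of the state.
- r.get_obs(): the state, without advancing time (a new reading comes with each control period).
- r.grab_frame(name): name is "scene" or "side" or "wrist"; returns a dict with "image" (384x512x3 uint8, red, green, blue), "depth" (384x512 float32, m along the optical axis (not along the pixel's ray), 0 where there is no reading), "mtx" (3x3 intrinsics, pixels), "rvec" (rotation vector, rad) and "tvec" (3), from world to camera coordinates, as OpenCV has them. Camera axes: x right, y down, z forward; pixel columns grow to the right and rows downward; lengths in m; the calibration is good to about 2 mm. A picture is of the moment at which its call begins.
- r.hand_in(): hands the job in; it is judged then, once.
The state is a dict: "clock": time; "joints": joint angles; "qvel": joint speeds; "tau": joint torques, N m; "tcp_pos": TCP position; "orientation": TCP orientation; "contact_force": force on the tool from outside, world axes, zero at the start; "moment": the same for the moment, N m; "grip_width": finger opening in m; "gripper_force": force on a finger pad.
Only numpy, scipy, OpenCV 4.12 (cv2) and the standard library are available. Lean on these libraries where they do the work, as an engineer would, in place of code of your own. Each camera call takes 0.05 s, during which the arm holds its last target. There are 200 camera calls.

TASK

The nest plate for the LED drivers has been laid askew on the fixture base and rides up on the two locating pins. Nudge it sideways with the fingertips until both of its holes drop over the pins and it sits flat on the base, then push the clamp arm round by its knob until it points straight in over the plate's far edge. Only push: do not pick up or tip the plate, and leave the other things on the bench where they are.

Things in the scene. Friction and masses are not known exactly. Their poses are not given: they have to be found in the camera images.
- fixture_base: Grey slab fixed on the bench, 180 x 250 x 12 mm (x, y, z). Origin on the bench right under the centre of the seated plate; x to the clamp side (away from the robot), y left, z up. Slab from x -82 to +98, y -125 to +125 mm, top 12 mm above the bench. A seated plate lies square on it and leaves bare slab: 25 mm left and right, 20 mm in front, 36 mm at the clamp side.
- seat (a point): Point on the slab's top face, 12 mm above the base's origin, with the base's axes: a seated plate has the centre of its underside here and the same axes. At the start the plate lies 16 to 30 mm too near the front of the base, up to 15 mm to the left or right, and turned by up to 6 degrees.
- pin_left (a point): Foot of the left locating pin, at x +15, y +78 mm of the base, on the slab's top face. Fixed smooth steel pin 8 mm in diameter, standing 7 mm above the slab, with a hemispherical nose; hidden under the plate at the start. The round hole belongs over it.
- pin_right (a point): Foot of the right locating pin, at x +15, y -78 mm of the base; same pin. The slot belongs over it.
- nest_plate: Loose aluminium plate, 124 x 200 x 8 mm (x, y, z), 0.5 to 0.8 kg. Origin at the centre of its underside; x to the clamp side, y left, z up. At the start its far half rests on the pin noses and its front part on the slab, tilted about 4 to 5 degrees (far edge up); seated it is flat, its top 20 mm above the bench. It can be pushed at its edges or at the bars on it.
- nest_centre (a point): Centre of the plate's top face (8 mm above the underside), plate axes. Four black bars, 7 mm wide and 14 mm high, screwed on this face frame an empty nest of 66 x 124 mm, open at its corners: two bars along y (96 mm long) with inner faces at x -33 and +33 mm, two along x (40 mm long) at y -62 and +62 mm. Fingertips fit inside and can push the bars outward.
- hole_round (a point): Centre of the plate's round through hole, 10 mm in diameter, at the underside: x +15, y +78 mm of the plate.
- hole_slot (a point): Centre of the plate's slot, 10 mm along x and 14 mm along y, right through, at the underside: x +15, y -78 mm of the plate.
- clamp (a joint): Angle of the swing clamp: 0 = arm parked along the base's +y beside the plate, growing anticlockwise seen from above; 1.57 = arm points to the base's -x, over the plate's far edge; stop at 1.62. Starts at 0 to 0.3, stays where left (2 N at the knob). Flat arm 14 mm wide, 5 mm thick, 36 mm long from the pivot.
- clamp_pivot (a point): Pivot axis of the clamp arm at the arm's underside: x +80, y 0 mm of the base, 21.5 mm above the bench, so the arm passes 1.5 mm above a seated plate but runs against one still standing on the pins. The pivot's screw head reaches 31.5 mm above the bench.
- clamp_knob (a point): Middle of the upright black thumb knob on the clamp arm, 28 mm from the pivot axis, 37.5 mm above the bench; knob 12 mm in diameter, top 45.5 mm above the bench. Moves with the arm.
- driver_6: Bystander: grey finned LED driver 64 x 122 x 39 mm lying to the right of the base, waiting for the nest; origin under its centre.
- gauge_block: Bystander: ground steel gauge block 36 x 36 x 30 mm to the left of the base; origin under its centre.
- marker_black: Bystander: black felt marker, 138 mm long, to the right; origin under its centre.
- screwdriver_blue: Bystander: blue-handled screwdriver, 180 mm long, to the right; origin under its centre.
- side_cutters: Bystander: side cutters with red handles, 165 mm long, to the right; origin under its centre.
- calliper: Bystander: digital calliper, 200 mm long, far right; origin under its centre.
- tape_roll: Bystander: roll of black insulating tape, 91 mm across, 18 mm high, at the back left; origin under its centre.

How it is judged:
By the outcome, as a careful person would: the job done as asked, in the order asked, and still so for the second after the job is handed in, with the robot touching nothing.
It also fails if it takes over 61 s, if anything falls off the work surface, if the arm or the gripper's body presses on something with over 40 N, if the wrist force passes 120 N, or if a joint passes its speed limit or range.

## Working session

There is one attempt and no reset: what is moved stays moved. The work goes in short steps, Python scripts to look and compute and a tool call to move; the robot and the scene stay as the last step left them, time stands still between calls to the robot, and variables do not carry over. Pictures are saved under pics/ and viewed, at most 10 in all, crops included, and the job is handed in when it is done.

Besides the shell and the picture viewer there is one more tool, called after ">>>" as a command line: name --pt "numbers of a row" for each row, then --argument value for the rest. step_arm: Moves the arm, as the interface text tells. Its arguments: {"type":"object","properties":{"moves":{"type":"array","items":{"type":"array","items":{"type":"number"}}},"grip_force":{"type":"number"}},"required":["moves"]}

```bash
mkdir -p pics; cat > h.py <<'E'
import numpy as np,cv2
from bench import r
def grab(n,save=None):
    f=r.grab_frame(n)
    if save: cv2.imwrite('pics/'+save,f['image'][:,:,::-1])
    return f
def cloud(f):
    d=f['depth'];h,w=d.shape;K=f['mtx'];R=cv2.Rodrigues(np.array(f['rvec'],float))[0]
    u,v=np.meshgrid(np.arange(w),np.arange(h))
    P=np.stack([(u-K[0,2])/K[0,0]*d,(v-K[1,2])/K[1,1]*d,d],-1)
    W=(P-np.array(f['tvec']).reshape(3))@R
    W[d==0]=np.nan
    return W
E
python3 - <<'E'
from h import *
a=[grab(n)for n in('scene','side','wrist')]
for n,f in zip('abc',a):
    np.save(n+'.npy',cloud(f)); cv2.imwrite(n+'.png',f['image'][:,:,::-1])
cv2.imwrite('pics/1.png',a[0]['image'][:,:,::-1]);cv2.imwrite('pics/2.png',a[2]['image'][:,:,::-1])
print(r.get_obs())
for f in a: print(-cv2.Rodrigues(np.array(f['rvec']))[0].T@np.array(f['tvec']).reshape(3))
E
```

```text
{'clock': 0.15, 'joints': array([-0.10808879,  0.47762846,  0.02235072,  1.55617587, -0.01150446,
        1.10928909, -0.08311787]), 'qvel': array([ 0.00068289, -0.00145608,  0.00246912, -0.00534917, -0.00077048,
        0.00232855,  0.0001758 ]), 'tau': array([ 1.55385478e-03, -5.96924365e+01,  1.60940632e+00, -2.81490952e+01,
        1.26662746e-02,  6.56643446e-03,  5.58682734e-05]), 'tcp_pos': array([ 6.74568100e-01, -1.25039620e-05,  2.30557374e-01]), 'orientation': array([-2.22082145e+00, -2.22078505e+00,  1.62450830e-03]), 'contact_force': array([-0.37311937,  0.47712045,  0.24274635]), 'moment': array([0.00815437, 0.00495105, 0.00742907]), 'gripper_force': 0.0, 'grip_width': 0.08550576005328309}
[-0.13727872 -1.1896864   0.75768597]
[0.3440464  0.99455343 0.49079486]
[0.67421035 0.06416268 0.37397131]
```

View pics/1.png

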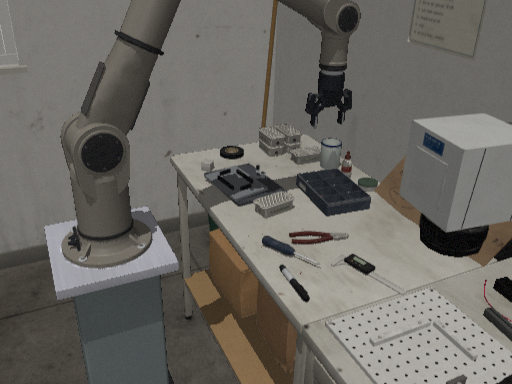

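View pics/2.png

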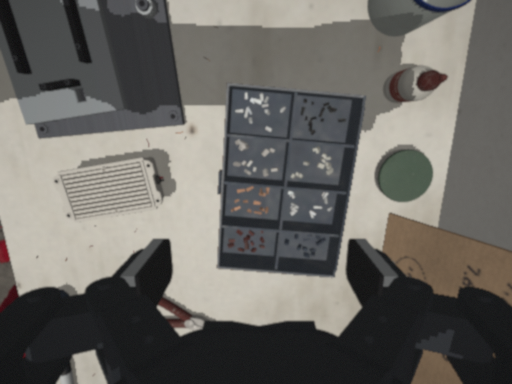

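The scene view shows the fixture at about (243,183), driver at (273,203), gauge block at (208,165). The wrist view shows the fixture at its upper left, with its far-right corner at about (183,122).

```bash
python3 - <<'E'
from h import *
c=np.load('c.npy')
for u,v in((38,132),(182,120),(172,60),(145,6),(110,60),(20,50),(150,60),(110,180)):print(u,v,c[v,u].round(4))
a=np.load('a.npy')
for u,v in((206,182),(247,167),(279,184),(243,201),(240,180),(208,165),(256,168)):print(u,v,a[v,u].round(4))
im=cv2.imread('b.png');cv2.imwrite('pics/3.png',im)
E
```

```text
38 132 [0.4051 0.0469 0.0137]
182 120 [0.5804 0.0609 0.0109]
172 60 [0.5741 0.1274 0.0128]
145 6 [0.5554 0.1757 0.0322]
110 60 [0.5103 0.1248 0.0282]
20 50 [0.4145 0.1347 0.0295]
150 60 [0.5491 0.1274 0.0134]
110 180 [ 0.4985 -0.0071  0.0398]
206 182 [ 0.3745  0.2451 -0.0036]
247 167 [0.5385 0.2701 0.0127]
279 184 [0.5925 0.1274 0.0011]
243 201 [0.425  0.0503 0.0105]
240 180 [0.4637 0.162  0.0249]
208 165 [0.4072 0.3119 0.0258]
256 168 [0.5418 0.2037 0.0368]
```

View pics/3.png

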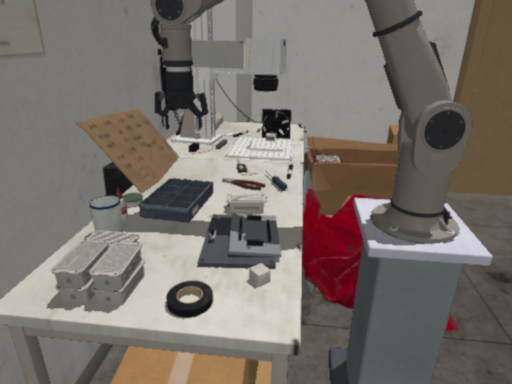

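The side view confirms the layout: plate at about (253,236), tape and gauge block clear to its left. I'll go above the fixture for a wrist view.

>>> step_arm --pt "40 -45 -15 0 0 0 60" --pt "75 -90 -35 0 0 0 60" --pt "110 -140 -50 0 0 0 60" --pt "110 -175 -60 0 0 0 60" --pt "110 -175 -60 0 0 0 60" --pt "110 -175 -60 0 0 0 60" --pt "110 -175 -60 0 0 0 60"

```text
clock: 0.85
tcp_pos: [0.5004, 0.1097, 0.2914]
orientation: [2.221, 2.221, 0.001]
contact_force: [-0.0, 0.6, -0.1]
grip_width: 0.0601
gripper_force: 0.0
```

```bash
python3 - <<'E'
from h import *
f=grab('wrist','4.png');np.save('c.npy',cloud(f));cv2.imwrite('c.png',f['image'][:,:,::-1])
import pickle;pickle.dump(f,open('c.pkl','wb'))
o=r.get_obs();print(o['clock'],o['tcp_pos'],o['orientation'],o['contact_force'])
E
```

```text
0.9 [0.5007705  0.10932507 0.29104135] [ 2.22229741e+00  2.22006707e+00 -1.45195997e-04] [-0.8711796  -0.0327907   0.22418505]
```

View pics/4.png

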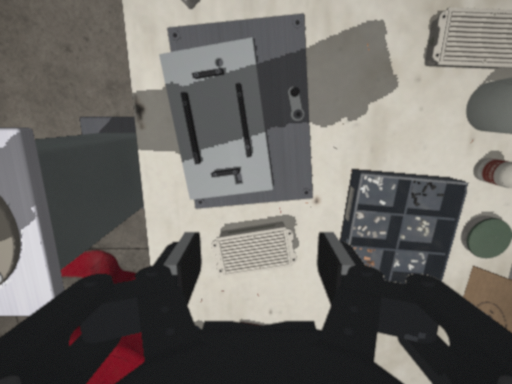

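The view shows slab corners near (167,27),(304,14),(312,197), plate corners (161,54),(254,38),(273,189),(191,199), clamp pivot (297,117) and knob (294,91). I'll enlarge it to refine these.

```bash
python3 - <<'E'
import cv2
im=cv2.imread('c.png')[5:215,140:330]
im=cv2.convertScaleAbs(im,alpha=1.5,beta=20)
cv2.imwrite('pics/5.png',cv2.resize(im,None,fx=2.8,fy=2.8,interpolation=cv2.INTER_CUBIC))
E
```

```text
(no output)
```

View pics/5.png

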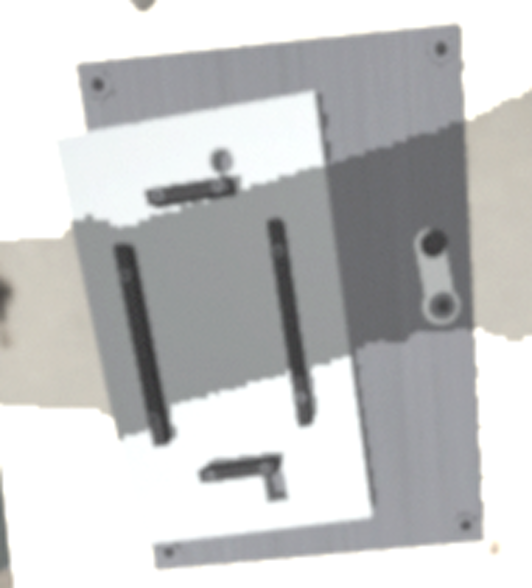

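```bash
cat > fit.py <<'E'
import numpy as np,cv2,pickle
from scipy.optimize import least_squares
from scipy.spatial.transform import Rotation as Rn
def fit(f,pts,uv,free_tilt,z0,guess):
    pts=np.array(pts,float)/1e3;uv=np.array(uv,float)
    def W(p):
        R=Rn.from_euler('ZYX',[p[2],p[3] if free_tilt else 0,0]).as_matrix()
        q=pts@R.T; t=np.array([p[0],p[1],z0 if not free_tilt else p[4]])
        return q+t
    def res(p):
        pr=cv2.projectPoints(W(p),np.array(f['rvec'],float),np.array(f['tvec'],float),f['mtx'],None)[0][:,0]
        e=(pr-uv).ravel()
        if free_tilt: e=np.r_[e,(p[3]+.079)*200,(p[4]-z0)*300]
        return e
    s=least_squares(res,guess,loss='soft_l1')
    return s.x,res(s.x)[:2*len(uv)].reshape(-1,2)
E
python3 - <<'E'
from fit import *
f=pickle.load(open('c.pkl','rb'))
def o(L):return [(140+U/2.8,5+V/2.8) for U,V in L]
c=np.load('c.npy')
bp=[(98,125,12),(-82,125,12),(98,-125,12),(-82,-125,12)];bu=o([(459,25),(79,66),(482,540),(155,569)])
p,e=fit(f,bp,bu,0,0,[.475,.17,.1]);print('base',p,e.round(1).tolist())
for n,(u,v) in zip(bp,bu):print(n,c[int(v),int(u)].round(4))
pp=[(62,100,8),(-62,100,8),(62,-100,8),(15,78,8),(36.5,46,22),(36.5,-46,22),(-36.5,46,22),(-36.5,-46,22)]
pu=o([(318,92),(60,141),(372,516),(221,160),(276,224),(306,418),(124,250),(162,437)])
q,e=fit(f,pp,pu,1,.0155,[.455,.17,.1,-.08,.0155]);print('plate',q,e.round(1).tolist())
for n,(u,v) in zip(pp,pu):print(n,c[int(v),int(u)].round(4))
u,v=o([(433,242)])[0];print('knob',c[int(v),int(u)]);u,v=o([(442,305)])[0];print('piv',c[int(v),int(u)])
# line fit of slab edges by depth: far edge & left edge
m=(abs(c[...,2]-.012)<.005)
print(m.sum())
E
```

```text
base [0.47286781 0.16969353 0.0907857 ] [[0.6, -0.4], [-1.5, -0.8], [0.8, 1.2], [-0.3, 1.2]]
(98, 125, 12) [0.557  0.3034 0.0129]
(-82, 125, 12) [0.3815 0.2864 0.012 ]
(98, -125, 12) [0.5804 0.0571 0.0111]
(-82, -125, 12) [0.4001 0.0367 0.0015]
plate [ 0.44612639  0.16383652  0.14080932 -0.07959785  0.01211925] [[-0.6, 0.2], [-0.6, -0.8], [0.3, -0.6], [1.3, 0.5], [0.0, -0.3], [-0.0, 1.2], [-0.0, -0.8], [0.0, 1.3]]
(62, 100, 8) [0.4924 0.2756 0.0127]
(-62, 100, 8) [0.372  0.2526 0.02  ]
(62, -100, 8) [0.5197 0.0697 0.0116]
(15, 78, 8) [0.4455 0.2451 0.0137]
(36.5, 46, 22) [0.4735 0.2134 0.0413]
(36.5, -46, 22) [0.4867 0.1258 0.042 ]
(-36.5, 46, 22) [0.4026 0.203  0.0357]
(-36.5, -46, 22) [0.4149 0.1156 0.0367]
knob [0.54452909 0.20578707 0.04593914]
piv [0.55088895 0.17916449 0.03277455]
15094
```

```bash
python3 - <<'E'
import fit as F
src=open('fit.py').read().replace('*300]','*5000]');open('fit.py','w').write(src)
import importlib;importlib.reload(F)
from fit import *
f=pickle.load(open('c.pkl','rb'))
def o(L):return [(140+U/2.8,5+V/2.8) for U,V in L]
pp=[(62,100,8),(-62,100,8),(62,-100,8),(15,78,8),(36.5,46,22),(36.5,-46,22),(-36.5,46,22),(-36.5,-46,22)]
pu=o([(318,92),(60,141),(372,516),(221,160),(276,224),(306,418),(124,250),(162,437)])
q,e=fit(f,pp,pu,1,.017,[.455,.17,.1,-.08,.017]);print('plate',q,e.round(1).tolist())
b=np.array([.47287,.16969]);y=.0908
R=np.array([[np.cos(y),-np.sin(y)],[np.sin(y),np.cos(y)]])
print('rel',(q[:2]-b)@R,q[2]-y)
print('far bar inner mid world',[ (q[:2]+Rn.from_euler('z',q[2]).as_matrix()[:2,:2]@np.array([33,t])/1e3).round(4) for t in(-48,0,48)])
E
```

```text
plate [ 0.44666001  0.16336012  0.14148579 -0.07948539  0.0169687 ] [[-0.3, -0.5], [-1.4, -1.2], [0.9, 0.5], [1.2, 0.2], [0.2, -0.3], [0.3, 2.0], [-0.5, -0.7], [-0.2, 2.2]]
rel [-0.02667598 -0.0039272 ] 0.05068579433275559
far bar inner mid world [array([0.4861, 0.1205]), array([0.4793, 0.168 ]), array([0.4726, 0.2155])]
```

Plate must go about +27 mm x, +4 mm y, −0.05 rad in base axes. I turn the gripper so the fingers lie along base y and come over the nest.

>>> step_arm --pt "56 -38 50 0 0 -1.662 50" --pt "56 -38 100 0 0 -1.662 50" --pt "56 -38 150 0 0 -1.662 50" --pt "56 -38 180 0 0 -1.662 50" --pt "56 -38 180 0 0 -1.662 50" --pt "56 -38 180 0 0 -1.662 50" --pt "56 -38 180 0 0 -1.662 50" --pt "56 -38 180 0 0 -1.662 50"

```text
clock: 1.7
tcp_pos: [0.4629, 0.1652, 0.11]
orientation: [-0.573, -3.087, 0.001]
contact_force: [-0.2, 0.5, -0.1]
grip_width: 0.0503
gripper_force: 0.0
```

>>> step_arm --pt "0 0 0 0 0 0 50" --pt "0 0 0 0 0 0 50"

```text
clock: 1.9
tcp_pos: [0.4626, 0.1654, 0.1106]
orientation: [-0.588, -3.085, 0.0]
contact_force: [-0.7, 0.6, 0.3]
grip_width: 0.0501
gripper_force: 0.0
```

```bash
cat > st.py <<'E'
from h import *
from scipy.spatial.transform import Rotation as Rn
b=np.array([.47287,.16969]);y=.0908
R=np.array([[np.cos(y),-np.sin(y)],[np.sin(y),np.cos(y)]])
def st():
    o=r.get_obs();M=Rn.from_rotvec(o['orientation']).as_matrix()
    print(round(o['clock'],2),o['tcp_pos'].round(4),'F',o['contact_force'].round(1),'grip',o['grip_width'].round(4))
    print('toolx in base',(M[:2,0]@R).round(3),'tooly in base',(M[:2,1]@R).round(3),'toolz',M[:,2].round(3),'tcp in base',((o['tcp_pos'][:2]-b)@R*1e3).round(1))
    return o
E
python3 -c "
from st import *
print(st()['joints'].round(2))"
```

```text
Traceback (most recent call last):
  File "st.py", line 7, in st
    print(round(o['clock'],2),o['tcp_pos'].round(4),'F',o['contact_force'].round(1),'grip',o['grip_width'].round(4))
                                                                                           ^^^^^^^^^^^^^^^^^^^^^
AttributeError: 'float' object has no attribute 'round'
```

>>> step_arm --pt "0 0 15 0 0 -0.467 50" --pt "0 0 30 0 0 -0.467 50" --pt "0 0 45 0 0 -0.467 50" --pt "0 0 55 0 0 -0.467 50" --pt "0 0 55 0 0 -0.467 50"

```text
clock: 2.4
tcp_pos: [0.4613, 0.1654, 0.055]
orientation: [0.143, -3.136, 0.001]
contact_force: [-0.3, -0.7, 0.5]
grip_width: 0.05
gripper_force: 0.0
```

```bash
sed -i "s/o\['grip_width'\].round(4)/round(o['grip_width'],4)/" st.py
python3 -c "
from st import *
print(st()['joints'].round(2))
grab('side','6.png')"; python3 -c "
import cv2
a=cv2.imread('pics/6.png')[150:300,170:330];cv2.imwrite('pics/6.png',cv2.resize(a,None,fx=3.5,fy=3.5,interpolation=2))"
```

```text
2.4 [0.4613 0.1654 0.055 ] F [-0.3 -0.7  0.5] grip 0.05
toolx in base [-1. -0.] tooly in base [-0.  1.] toolz [-0.003 -0.001 -1.   ] tcp in base [-11.9  -3.2]
[-0.17  0.46 -0.37  2.11  0.28  0.62  0.93]
```

View pics/6.png

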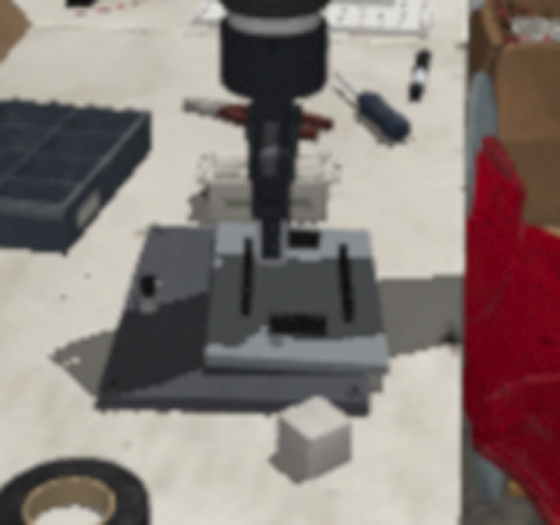

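The side crop shows the fingers inside the nest, just front of the far bar. Descend.

>>> step_arm --pt "0 0 10 0 0 0 50" --pt "0 0 20 0 0 0 50" --pt "0 0 24 0 0 0 50" --pt "0 0 24 0 0 0 50"

```text
clock: 2.85
tcp_pos: [0.4615, 0.1659, 0.0316]
orientation: [0.15, -3.137, 0.001]
contact_force: [-0.5, -0.5, 0.2]
grip_width: 0.0505
gripper_force: 0.0
```

>>> step_arm --pt "0 0 1 0 0 0 50" --pt "0 0 2 0 0 0 50" --pt "0 0 2 0 0 0 50"

```text
clock: 3.15
tcp_pos: [0.4621, 0.1661, 0.0304]
orientation: [-0.151, 3.138, 0.0]
contact_force: [0.5, 0.2, 0.6]
grip_width: 0.0503
gripper_force: 0.0
```

>>> step_arm --pt "0 0 1 0 0 0 50" --pt "0 0 2 0 0 0 50" --pt "0 0 2 0 0 0 50"

```text
clock: 3.45
tcp_pos: [0.462, 0.1659, 0.0282]
orientation: [0.151, -3.138, 0.0]
contact_force: [0.7, -0.3, -0.1]
grip_width: 0.0501
gripper_force: 0.0
```

>>> step_arm --pt "-2 0 0 0 0 0 50" --pt "-4 0 0 0 0 0 50" --pt "-6 0 0 0 0 0 50" --pt "-8 0 0 0 0 0 50" --pt "-10 0 0 0 0 0 50"

```text
clock: 3.95
tcp_pos: [0.4718, 0.1669, 0.0282]
orientation: [0.151, -3.137, 0.0]
contact_force: [-2.4, -0.4, 2.1]
grip_width: 0.0502
gripper_force: 1.4
```

>>> step_arm --pt "-2 0 0 0 0 0 50" --pt "-4 0 0 0 0 0 50" --pt "-6 0 0 0 0 0 50" --pt "-8 0 0 0 0 0 50" --pt "-10 0 0 0 0 0 50"

```text
clock: 4.45
tcp_pos: [0.4821, 0.1679, 0.0283]
orientation: [-0.151, 3.138, 0.0]
contact_force: [-3.4, -0.9, 2.6]
grip_width: 0.0498
gripper_force: 1.4
```

```bash
python3 -c "
from st import *
import pickle
st()
f=grab('wrist');pickle.dump(f,open('d.pkl','wb'))
cv2.imwrite('d.png',f['image'][:,:,::-1]);np.save('d.npy',cloud(f))
c=np.load('d.npy');print(np.nanmin(c.reshape(-1,3),0),np.nanmax(c.reshape(-1,3),0))
cv2.imwrite('pics/7.png',f['image'][:,:,::-1])
"
```

```text
4.45 [0.4821 0.1679 0.0283] F [-3.4 -0.9  2.6] grip 0.0498
toolx in base [-1.    -0.005] tooly in base [-0.005  1.   ] toolz [ 0.  0. -1.] tcp in base [ 9.  -2.6]
[ 0.34579449 -0.00746777 -0.0020306 ] [0.61672646 0.35056983 0.13177407]
```

View pics/7.png

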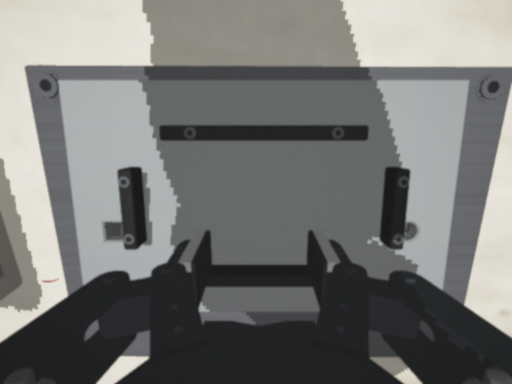

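The wrist view (up = base −x) shows the plate now square with the slab: front edge at row 80, slab front at row 67, round hole near (410,231), slot (112,231).

```bash
cat > rel.py <<'E'
from fit import *
def rel(f,bp,bu,pp,pu,z0,tilt):
    p,e=fit(f,bp,bu,0,0,[.473,.17,.09]);print('base',p.round(4),e.round(1).tolist())
    import fit as F
    y=p[2];R=np.array([[np.cos(y),-np.sin(y)],[np.sin(y),np.cos(y)]])
    P=np.array(pp,float)
    P=P@Rn.from_euler('Y',tilt).as_matrix().T
    q,e=fit(f,P,pu,0,z0,[.47,.17,.09]);print('plate',q.round(4),e.round(1).tolist())
    print('rel mm',((q[:2]-p[:2])@R*1e3).round(1),'yaw',(q[2]-p[2]).round(4))
E
python3 - <<'E'
from rel import *
f=pickle.load(open('d.pkl','rb'))
rel(f,[(-82,-125,12),(-82,125,12)],[(27,67),(511,67)],[(-62,-100,8),(-62,100,8),(-40,-48,22),(-40,48,22),(-33,-48,22),(-33,48,22)],[(62,80),(476,80),(160,125.5),(368,125.5),(160,139.5),(368,139.5)],.017,-.08)
g=cv2.cvtColor(cv2.imread('d.png'),6)
for v in(85,100,115):print(v,g[v,25:75].tolist(),g[v,462:512].tolist())
E
```

```text
base [0.4732 0.1712 0.0954] [[-3.2, 0.2], [3.2, 0.2]]
plate [0.461  0.1676 0.095 ] [[-1.8, 0.0], [-7.1, 0.2], [-0.4, -0.9], [2.3, -0.8], [0.5, 0.7], [1.2, 0.8]]
rel mm [-12.5  -2.4] yaw -0.0004
85 [225, 220, 190, 139, 108, 102, 102, 104, 105, 107, 107, 108, 107, 103, 87, 63, 50, 48, 48, 48, 48, 48, 48, 48, 48, 61, 86, 102, 107, 107, 107, 99, 87, 114, 152, 171, 174, 173, 174, 174, 174, 174, 173, 174, 175, 174, 174, 174, 174, 174] [169, 167, 167, 167, 167, 162, 141, 117, 107, 104, 104, 106, 105, 103, 97, 97, 102, 96, 79, 74, 91, 101, 104, 104, 103, 94, 74, 54, 45, 44, 45, 44, 44, 45, 45, 45, 55, 79, 95, 101, 102, 102, 101, 102, 102, 103, 102, 104, 132, 183]
100 [227, 227, 227, 227, 221, 188, 136, 107, 102, 101, 102, 102, 101, 102, 102, 103, 103, 102, 102, 103, 102, 104, 102, 104, 105, 106, 105, 105, 101, 99, 101, 101, 101, 101, 114, 142, 165, 173, 174, 174, 175, 175, 174, 175, 175, 175, 176, 175, 175, 175] [169, 169, 168, 164, 145, 120, 107, 105, 106, 105, 105, 105, 105, 104, 104, 103, 102, 98, 95, 96, 97, 98, 101, 102, 102, 100, 98, 97, 101, 101, 100, 100, 98, 99, 101, 102, 102, 103, 102, 102, 103, 102, 102, 102, 107, 142, 199, 221, 224, 224]
115 [223, 224, 224, 223, 223, 224, 224, 218, 182, 134, 109, 104, 104, 104, 105, 105, 105, 105, 105, 105, 105, 105, 105, 105, 106, 106, 106, 105, 106, 106, 106, 105, 106, 106, 106, 105, 120, 152, 171, 175, 176, 176, 176, 176, 176, 176, 175, 175, 176, 176] [170, 165, 150, 125, 110, 106, 106, 105, 106, 106, 105, 105, 104, 105, 105, 105, 106, 105, 104, 105, 104, 104, 105, 105, 105, 105, 104, 104, 104, 105, 104, 105, 105, 105, 103, 104, 103, 105, 104, 104, 103, 113, 158, 205, 221, 223, 223, 223, 223, 222]
```

```bash
python3 - <<'E'
from rel import *
f=pickle.load(open('d.pkl','rb'))
for z,t in((.017,-.08),(.016,-.07)):
  rel(f,[(-82,-125,12),(-82,125,12)],[(24.5,67),(514,67)],[(-62,-100,8),(-62,100,8),(-40,-48,22),(-40,48,22),(-33,-48,22),(-33,48,22)],[(58,80),(470,80),(160,125.5),(368,125.5),(160,139.5),(368,139.5)],z,t)
E
```

```text
base [0.4731 0.1713 0.0954] [[-0.5, 0.1], [0.5, 0.1]]
plate [0.461  0.1672 0.0954] [[1.4, 0.1], [-1.9, 0.1], [-1.3, -0.9], [1.4, -0.9], [-0.3, 0.7], [0.4, 0.7]]
rel mm [-12.4  -2.9] yaw 0.0
base [0.4731 0.1713 0.0954] [[-0.5, 0.1], [0.5, 0.1]]
plate [0.4609 0.1672 0.0954] [[1.9, -0.0], [-2.4, -0.1], [-0.8, -0.8], [0.9, -0.8], [0.1, 0.7], [-0.2, 0.7]]
rel mm [-12.6  -2.9] yaw 0.0
```

Remaining: +12.5 x, +2.9 y. Now back off to the nest centre and push the left bar with the left finger's back.

>>> step_arm --pt "10 0 0 0 0 0 50" --pt "21 5 0 0 0 0 50" --pt "21 14 0 0 0 0 50" --pt "21 18 0 0 0 0 50" --pt "21 20 0 0 0 0 50" --pt "21 20 0 0 0 0 50"

```text
clock: 5.1
tcp_pos: [0.4594, 0.1866, 0.0284]
orientation: [-0.152, 3.137, 0.001]
contact_force: [-0.5, -0.1, -0.0]
grip_width: 0.05
gripper_force: 0.0
```

>>> step_arm --pt "0 1 0 0 0 0 50" --pt "0 2 0 0 0 0 50" --pt "0 2 0 0 0 0 50"

```text
clock: 5.4
tcp_pos: [0.459, 0.1878, 0.0283]
orientation: [-0.151, 3.138, 0.0]
contact_force: [-0.2, -0.3, -0.2]
grip_width: 0.05
gripper_force: 0.0
```

>>> step_arm --pt "0 1 0 0 0 0 50" --pt "0 2 0 0 0 0 50" --pt "0 2 0 0 0 0 50"

```text
clock: 5.7
tcp_pos: [0.4587, 0.19, 0.0283]
orientation: [-0.151, 3.138, 0.0]
contact_force: [0.2, -0.4, 0.5]
grip_width: 0.0503
gripper_force: 0.0
```

>>> step_arm --pt "0 1 0 0 0 0 50" --pt "0 2 0 0 0 0 50" --pt "0 2 0 0 0 0 50"

```text
clock: 6.0
tcp_pos: [0.4585, 0.192, 0.0283]
orientation: [-0.151, 3.138, 0.0]
contact_force: [-0.2, 0.3, -0.1]
grip_width: 0.0499
gripper_force: 0.0
```

>>> step_arm --pt "0 1 0 0 0 0 50" --pt "0 2 0 0 0 0 50" --pt "0 2 0 0 0 0 50"

```text
clock: 6.3
tcp_pos: [0.4582, 0.1936, 0.0282]
orientation: [0.151, -3.138, 0.001]
contact_force: [-0.4, -0.7, -0.1]
grip_width: 0.0501
gripper_force: 0.4
```

>>> step_arm --pt "0 0.5 0 0 0 0 50" --pt "0 1 0 0 0 0 50" --pt "0 1 0 0 0 0 50"

```text
clock: 6.6
tcp_pos: [0.4581, 0.1947, 0.0283]
orientation: [0.151, -3.138, 0.0]
contact_force: [0.8, -2.1, -0.4]
grip_width: 0.0498
gripper_force: 0.7
```

>>> step_arm --pt "0 0.5 0 0 0 0 50" --pt "0 1 0 0 0 0 50" --pt "0 1 0 0 0 0 50"

```text
clock: 6.9
tcp_pos: [0.4581, 0.1959, 0.0283]
orientation: [0.151, -3.138, -0.0]
contact_force: [-1.4, -0.8, -0.3]
grip_width: 0.0498
gripper_force: 0.5
```

```bash
cat > look.py <<'E'
from st import *
import pickle,sys
st()
f=grab('wrist');pickle.dump(f,open('d.pkl','wb'));cv2.imwrite('d.png',f['image'][:,:,::-1])
g=cv2.cvtColor(f['image'],cv2.COLOR_RGB2GRAY).astype(float)
# edges along rows: print subpixel positions of strong gradients
def edges(l):
    d=np.gradient(cv2.GaussianBlur(l[None],(5,1),0)[0]);k=[i for i in range(2,len(d)-2) if abs(d[i])>8 and abs(d[i])==abs(d[i-2:i+3]).max()]
    return [(round(i+.5*(abs(d[i+1])-abs(d[i-1]))/(2*abs(d[i])-abs(d[i+1])-abs(d[i-1])+1e-6),1),int(d[i])) for i in k]
for v in(74,100,115,132):print('row',v,edges(g[v]))
for u in(100,170,250,350,430):print('col',u,edges(g[:160,u]))
E
python3 look.py
```

```text
6.9 [0.4581 0.1959 0.0283] F [-1.4 -0.8 -0.3] grip 0.0498
toolx in base [-1.    -0.006] tooly in base [-0.006  1.   ] toolz [-0.  0. -1.] tcp in base [-12.3  27.5]
row 74 [(np.float64(128.1), -25), (np.float64(328.4), 20)]
row 100 [(np.float64(128.1), -24), (np.float64(335.5), 23)]
row 115 [(np.float64(121.0), -11), (np.float64(345.8), 10), (np.float64(447.4), 32)]
row 132 [(np.float64(6.2), -10), (np.float64(11.2), 20), (np.float64(119.1), -8), (np.float64(122.9), -11), (np.float64(355.7), 19), (np.float64(406.0), -18), (np.float64(417.0), 10), (np.float64(422.4), -15), (np.float64(432.0), 15), (np.float64(444.4), 33)]
col 100 [(np.float64(11.8), 14), (np.float64(108.5), -30), (np.float64(126.4), 16)]
col 170 [(np.float64(108.9), -18), (np.float64(126.4), 9)]
col 250 [(np.float64(109.1), -20), (np.float64(126.1), 9)]
col 350 [(np.float64(109.6), -30)]
col 430 [(np.float64(109.9), -32), (np.float64(123.9), -15), (np.float64(133.8), 15)]
```

```bash
sed -n 1,1p look.py >/dev/null; python3 - <<'E'
import cv2
g=cv2.imread('d.png')[90:300,0:512];cv2.imwrite('pics/8.png',cv2.resize(g,(800,328),interpolation=2))
E
```

```text
(no output)
```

View pics/8.png

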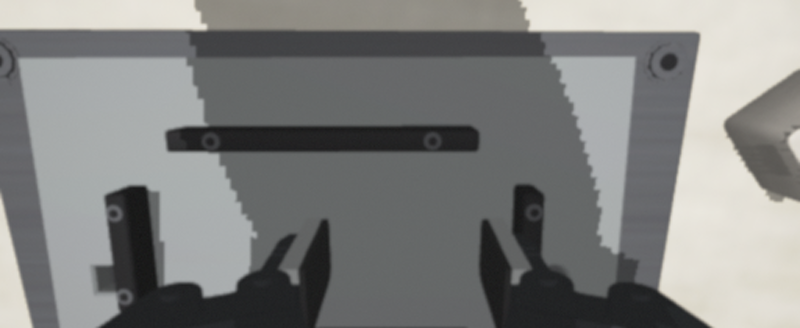

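The plate's front-right (image) corner is at about (407,126) and the slab corner at (447,110); slab screws at (1,130) and (427,130).

```bash
python3 - <<'E'
from rel import *
f=pickle.load(open('d.pkl','rb'))
for s in (9,10):
  rel(f,[(-82,125,12),(-82+s,125-s,12),(-82+s,-125+s,12)],[(446.8,110),(427.5,129.7),(1.3,129.2)],[(-62,-100,8),(-62,100,8),(-40,48,22),(-33,48,22)],[(12.2,126.4),(407,126.3),(306,172),(306.5,186)],.017,-.08)
E
```

```text
base [0.4738 0.1711 0.0974] [[0.7, 1.2], [0.4, -1.0], [-5.3, 0.3]]
plate [0.4615 0.1698 0.0963] [[0.5, -0.2], [-1.3, -0.4], [0.7, -0.1], [-0.2, 0.5]]
rel mm [-12.4  -0.1] yaw -0.0011
base [0.4729 0.1717 0.0953] [[2.4, 0.2], [-0.1, -0.1], [-1.9, 0.2]]
plate [0.4615 0.1698 0.0963] [[0.5, -0.2], [-1.3, -0.4], [0.7, -0.1], [-0.2, 0.5]]
rel mm [-11.6  -0.8] yaw 0.001
```

>>> step_arm --pt "0 -13 0 0 0 0 50" --pt "-8 -26 0 0 0 0 50" --pt "-17 -26 2 0 0 0 50" --pt "-18 -26 2 0 0 0 50" --pt "-18 -26 2 0 0 0 50"

```text
clock: 7.45
tcp_pos: [0.4788, 0.1722, 0.0263]
orientation: [-0.151, 3.138, 0.001]
contact_force: [0.1, -0.2, 0.5]
grip_width: 0.0502
gripper_force: 0.0
```

>>> step_arm --pt "-2 0 0 0 0 0 50" --pt "-4 0 0 0 0 0 50" --pt "-6 0 0 0 0 0 50" --pt "-8 0 0 0 0 0 50" --pt "-9 0 0 0 0 0 50" --pt "-10 0 0 0 0 0 50"

```text
clock: 8.05
tcp_pos: [0.4887, 0.1726, 0.0263]
orientation: [-0.151, 3.138, 0.0]
contact_force: [-1.1, 0.7, 0.0]
grip_width: 0.05
gripper_force: 0.4
```

>>> step_arm --pt "-1 0 0 0 0 0 50" --pt "-2 0 0 0 0 0 50" --pt "-2 0 0 0 0 0 50"

```text
clock: 8.35
tcp_pos: [0.491, 0.1728, 0.0264]
orientation: [-0.151, 3.137, 0.0]
contact_force: [1.2, 0.1, -0.9]
grip_width: 0.0499
gripper_force: 0.0
```

```bash
python3 look.py
```

```text
8.35 [0.491  0.1728 0.0264] F [ 1.2  0.1 -0.9] grip 0.0499
toolx in base [-1.    -0.005] tooly in base [-0.005  1.   ] toolz [ 0.001  0.    -1.   ] tcp in base [18.4  1.5]
row 74 [(np.float64(14.5), -31), (np.float64(39.4), -11), (np.float64(43.4), 10), (np.float64(140.9), -11), (np.float64(367.7), 11), (np.float64(478.2), -9), (np.float64(481.9), 10), (np.float64(508.0), 34)]
row 100 [(np.float64(19.7), -31), (np.float64(55.8), 17), (np.float64(143.0), -20), (np.float64(381.5), 17), (np.float64(465.8), -15), (np.float64(502.5), 31), (np.float64(502.5), 31)]
row 115 [(np.float64(22.7), -32), (np.float64(58.3), 17), (np.float64(143.0), -20), (np.float64(386.7), 18), (np.float64(463.1), -16), (np.float64(499.4), 31)]
row 132 [(np.float64(26.2), -33), (np.float64(61.3), 16), (np.float64(147.0), -17), (np.float64(157.9), -10), (np.float64(390.6), 16), (np.float64(460.1), -16), (np.float64(495.9), 31)]
col 100 [(np.float64(44.3), -33), (np.float64(83.4), 17)]
col 170 [(np.float64(44.3), -18), (np.float64(83.6), 9), (np.float64(130.7), -18), (np.float64(146.7), 19)]
col 250 [(np.float64(44.5), -18), (np.float64(83.8), 9), (np.float64(131.0), -18), (np.float64(147.2), 18)]
col 350 [(np.float64(25.1), -10), (np.float64(34.4), -19), (np.float64(45.2), -19), (np.float64(84.0), 9), (np.float64(131.4), -18), (np.float64(147.5), 18)]
col 430 [(np.float64(45.4), -30), (np.float64(84.7), 16)]
```

```bash
python3 - <<'E'
from rel import *
f=pickle.load(open('d.pkl','rb'))
# corners: extrapolate side edges
L=lambda v:19.7+(v-100)*(26.2-19.7)/32; Rr=lambda v:502.5-(v-100)*(502.5-495.9)/32
l=lambda v:55.8+(v-100)*5.5/32; rr=lambda v:465.8-(v-100)*5.7/32
for z,t in((.017,-.08),(.012,0)):
  rel(f,[(-82,-125,12),(-82,125,12)],[(L(44),44),(Rr(45.7),45.7)],[(-62,-100,8),(-62,100,8)],[(l(83.2),83.2),(rr(84.8),84.8)],z,t)
W=__import__('h').cloud(f)
for u,v in((80,110),(440,110),(100,150),(430,150),(250,110),(250,139),(270,170),(200,139),(330,139)):print(u,v,W[v-1:v+2,u-1:u+2].reshape(-1,3).mean(0).round(4))
E
```

```text
base [0.4727 0.1709 0.0921] [[-0.1, 0.0], [0.1, 0.0]]
plate [0.4721 0.1706 0.0916] [[1.5, -0.1], [-1.5, -0.1]]
rel mm [-0.6 -0.2] yaw -0.0006
base [0.4727 0.1709 0.0921] [[-0.1, 0.0], [0.1, 0.0]]
plate [0.4716 0.1706 0.0916] [[1.5, -0.1], [-1.5, -0.1]]
rel mm [-1.1 -0.2] yaw -0.0006
80 110 [0.4305 0.0776 0.0212]
440 110 [0.4136 0.2541 0.0206]
100 150 [0.4493 0.0864 0.0211]
430 150 [0.4333 0.2537 0.0212]
250 110 [0.4225 0.1608 0.0206]
250 139 [0.4355 0.1623 0.035 ]
270 170 [0.4514 0.1737 0.0207]
200 139 [0.4376 0.1396 0.0353]
330 139 [0.432  0.1986 0.0356]
```

The plate reads flat at 20–21 mm everywhere and is within about 1 mm of the seat: it has dropped over the pins. Lift, close, and go behind the knob at height, with the view on the plate and clamp.

>>> step_arm --pt "3 0 -15 0 0 0 50" --pt "3 0 -45 0 0 0 50" --pt "0 0 -90 0 0 -0.15 0" --pt "-30 20 -120 0 0 -0.3 0" --pt "-60 40 -120 0 0 -0.45 0" --pt "-73 45 -120 0 0 -0.6 0" --pt "-73 45 -120 0 0 -0.75 0" --pt "-73 45 -120 0 0 -0.785 0"

```text
clock: 9.2
tcp_pos: [0.5589, 0.2248, 0.1473]
orientation: [-1.346, 2.838, 0.0]
contact_force: [-0.1, 0.3, 0.3]
grip_width: -0.0002
gripper_force: 0.0
```

>>> step_arm --pt "0 0 0 0 0 0 0" --pt "0 0 0 0 0 0 0"

```text
clock: 9.4
tcp_pos: [0.5587, 0.2245, 0.147]
orientation: [-1.338, 2.842, -0.0]
contact_force: [0.5, 0.8, -0.6]
grip_width: -0.0002
gripper_force: 0.0
```

```bash
sed -i 's/b=np.array.*;y=.0908/b=np.array([.4729,.1710]);y=.092/' st.py; python3 - <<'E'
from st import *
import pickle
print(st()['joints'].round(2))
f=grab('wrist','9.png');pickle.dump(f,open('e.pkl','wb'));W=cloud(f)
X=(W[...,:2]-b)@R*1e3;Z=W[...,2]*1e3
m=(abs(X[...,0])<58)&(abs(X[...,1])<95)&(Z<24)&(Z>15)
A=np.c_[X[m],np.ones(m.sum())];print('plane',m.sum(),np.linalg.lstsq(A,Z[m],rcond=None)[0])
k=(Z>40)&(Z<50)&(abs(X[...,0]-66)<30)&(abs(X[...,1]-15)<25)
print('knob',k.sum(),X[k].mean(0),Z[k].mean())
E
```

```text
9.4 [0.5587 0.2245 0.147 ] F [ 0.5  0.8 -0.6] grip -0.0002
toolx in base [-0.705 -0.709] tooly in base [-0.709  0.705] toolz [ 0.  0. -1.] tcp in base [90.4 45.4]
[-0.05  0.51 -0.58  1.78  0.34  0.94  1.68]
plane 23889 [-5.67653539e-04 -3.03805260e-04  2.08706961e+01]
knob 156 [75.13929765 26.90726093] 45.866434426533246
```

View pics/9.png

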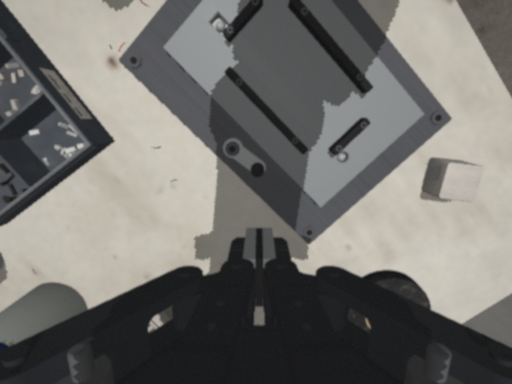

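The picture shows the plate square on the slab, pins visible in both holes ((219,22) and (342,157)), and the knob at (257,170) straight ahead of the closed fingers. Plane slope is < 0.1°, so it is seated. Descend behind the knob and push.

>>> step_arm --pt "0 0 40 0 0 0 0" --pt "0 0 80 0 0 0 0" --pt "0 0 105 0 0 0 0" --pt "0 0 109 0 0 0 0" --pt "0 0 109 0 0 0 0"

```text
clock: 9.95
tcp_pos: [0.5586, 0.2247, 0.0374]
orientation: [1.339, -2.841, -0.0]
contact_force: [0.4, 0.4, 1.2]
grip_width: 0.0003
gripper_force: 0.0
```

>>> step_arm --pt "4 0 0 0 0 0 0" --pt "8 0 0 0 0 0 0" --pt "12 0 0 0 0 0 0" --pt "16 0 0 0 0 0 0" --pt "20 0 0 0 0 0 0" --pt "20 0 0 0 0 0 0"

```text
clock: 10.55
tcp_pos: [0.5469, 0.2105, 0.0391]
orientation: [-1.339, 2.838, 0.001]
contact_force: [0.6, 3.1, 0.5]
grip_width: -0.0002
gripper_force: 1.2
```

>>> step_arm --pt "4 0 0 0 0 0 0" --pt "8 0 0 0 0 0 0" --pt "12 0 0 0 0 0 0" --pt "16 0 0 0 0 0 0" --pt "18 0 0 0 0 0 0" --pt "18 0 0 0 0 0 0"

```text
clock: 11.15
tcp_pos: [0.5351, 0.1942, 0.0373]
orientation: [-1.338, 2.842, -0.001]
contact_force: [3.5, 1.6, 1.4]
grip_width: 0.0001
gripper_force: 1.3
```

```bash
cat > k.py <<'E'
from st import *
import sys
st()
for n in sys.argv[1:]:
  W=cloud(grab(n));X=(W[...,:2]-b)@R*1e3;Z=W[...,2]*1e3
  m=(abs(X[...,0])<55)&(abs(X[...,1])<95)&(Z<24)&(Z>15)
  A=np.c_[X[m],np.ones(m.sum())];print('plane',m.sum(),np.linalg.lstsq(A,Z[m],rcond=None)[0].round(4))
  k=(Z>40)&(Z<50)&(abs(X[...,0]-60)<25)&(abs(X[...,1]-8)<30)
  if k.any(): p=np.median(X[k],0);print('knob',k.sum(),p,Z[k].mean(),'ang',np.arctan2(80-p[0],p[1]))
E
python3 k.py wrist side
```

```text
11.15 [0.5351 0.1942 0.0373] F [3.5 1.6 1.4] grip 0.0001
toolx in base [-0.705 -0.709] tooly in base [-0.709  0.705] toolz [ 0.    -0.001 -1.   ] tcp in base [64.  17.4]
plane 53446 [-7.00000e-04 -0.00000e+00  2.08923e+01]
knob 701 [52.1167371   4.38811452] 46.07846162025046 ang 1.414702074346899
plane 1223 [-9.00000e-04 -2.10000e-03  2.19449e+01]
knob 34 [60.02056834 23.90835433] 45.31496050558341 ang 0.6961141621601609
```

>>> step_arm --pt "1.5 0 0 0 0 0 0" --pt "3 0 0 0 0 0 0" --pt "3 0 0 0 0 0 0" --pt "3 0 0 0 0 0 0"

```text
clock: 11.65
tcp_pos: [0.5331, 0.193, 0.0373]
orientation: [-1.339, 2.841, -0.0]
contact_force: [4.9, 1.1, -0.3]
grip_width: 0.0003
gripper_force: 2.0
```

```bash
python3 k.py wrist
```

```text
11.65 [0.5331 0.193  0.0373] F [ 4.9  1.1 -0.3] grip 0.0003
toolx in base [-0.704 -0.71 ] tooly in base [-0.71   0.704] toolz [ 0.001  0.    -1.   ] tcp in base [62.  16.4]
plane 53363 [-8.00000e-04 -1.00000e-04  2.08931e+01]
knob 702 [51.22410816  2.3603141 ] 46.106704399888216 ang 1.4889555265747354
```

>>> step_arm --pt "1 0 0 0 0 0 0" --pt "1.5 0 0 0 0 0 0" --pt "1.5 0 0 0 0 0 0" --pt "1.5 0 0 0 0 0 0"

```text
clock: 12.1
tcp_pos: [0.5326, 0.192, 0.0375]
orientation: [-1.339, 2.84, -0.0]
contact_force: [6.3, 1.5, -0.4]
grip_width: 0.0
gripper_force: 2.5
```

```bash
python3 k.py wrist
```

```text
12.1 [0.5326 0.192  0.0375] F [ 6.3  1.5 -0.4] grip 0.0
toolx in base [-0.704 -0.71 ] tooly in base [-0.71   0.704] toolz [ 0.001  0.001 -1.   ] tcp in base [61.4 15.4]
plane 53285 [-1.00000e-03 -1.00000e-04  2.08864e+01]
knob 687 [51.08750578  0.94098024] 46.13018840170936 ang 1.5382620111862542
```

>>> step_arm --pt "-10 0 0 0 0 0 0" --pt "-25 0 0 0 0 0 0" --pt "-35 0 -40 0 0 0 0" --pt "-38 0 -80 0 0 0 0" --pt "-38 0 -110 0 0 0 0" --pt "-38 0 -110 0 0 0 0" --pt "-38 0 -110 0 0 0 0"

```text
clock: 12.85
tcp_pos: [0.5551, 0.2211, 0.1471]
orientation: [1.34, -2.84, 0.0]
contact_force: [0.2, -1.0, -0.2]
grip_width: -0.0001
gripper_force: 0.0
```

```bash
python3 k.py wrist; python3 - <<'E'
from st import *
f=grab('wrist');W=cloud(f);X=(W[...,:2]-b)@R*1e3;Z=W[...,2]*1e3
for n,lo,hi,c in(('head',28.5,35,(80,0)),('knob',42,49,(52,0)),('arm',24,29,(66,0))):
    k=(Z>lo)&(Z<hi)&(np.hypot(X[...,0]-c[0],X[...,1]-c[1])<18)
    print(n,k.sum(),X[k].mean(0).round(2))
c=np.rint(cv2.projectPoints(np.array([[*(b+R@np.array([.03,0])),.02]]),np.array(f['rvec'],float),np.array(f['tvec'],float),f['mtx'],None)[0].ravel()).astype(int);print(c)
cv2.imwrite('pics/10.png',cv2.resize(f['image'][:,:,::-1][:260,100:460],None,fx=2.2,fy=2.2,interpolation=2))
import pickle;pickle.dump(f,open('e.pkl','wb'))
E
```

```text
12.85 [0.5551 0.2211 0.1471] F [ 0.2 -1.  -0.2] grip -0.0001
toolx in base [-0.704 -0.71 ] tooly in base [-0.71   0.704] toolz [-0.001 -0.001 -1.   ] tcp in base [86.4 42.3]
plane 22736 [-1.10000e-03 -1.00000e-04  2.08521e+01]
knob 160 [51.25922307 -0.84786017] 46.0555864541908 ang 1.6002880257683896
head 173 [78.59 -0.46]
knob 161 [51.19 -0.68]
arm 370 [66.92 -0.71]
[270 115]
```

View pics/10.png

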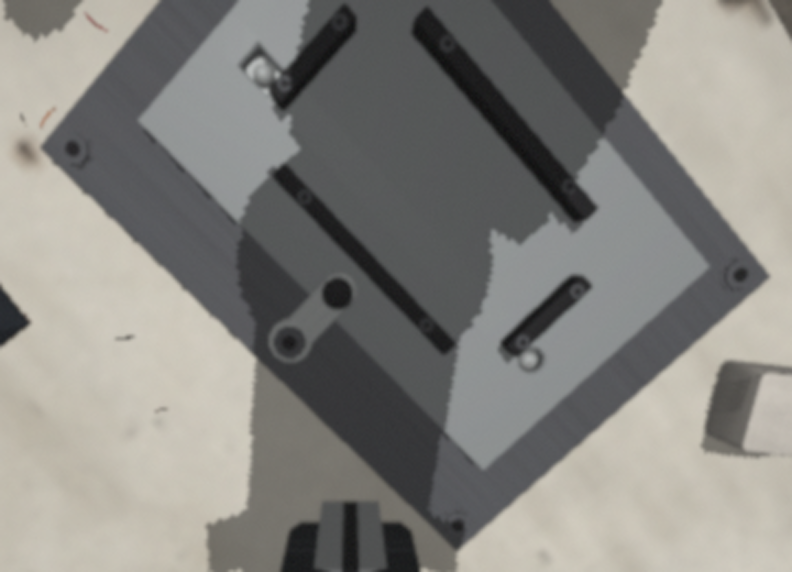

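The last view shows pins inside both holes ((262,68) and (530,358)) and the clamp arm square over the far edge, from pivot (290,342) to knob (338,293); measured head to knob, its angle is about 1.58 rad. Gripper clear: hand in.

```bash
python3 -c "
from bench import r
print(r.hand_in())"
```

```text
the job is handed in; nothing more can be done
None
```

The plate is seated flat over both pins, the clamp arm points straight in over its far edge at about 1.58 rad, and the job is handed in at about 13 s on the robot's clock.

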